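# Shut and latch a duct's inspection hatch

### The job

Close up the inspection hatch on top of the rectangular duct: with the fingertips push its raised door down until it lies fully shut, then push both turn latches round by their studs until each lies square across the door's edge, against its stop. Only push: do not lift anything, do not shove the duct along the bench, and leave the rivet tin, the tape measure and the tools round about where they are.

Things in the scene. Friction and masses are not known exactly. Their poses are not given: they have to be found in the camera images.
- duct: Galvanised rectangular duct, 4.2 kg, lying loose on the green carpet, which holds it against pushes of about 18 N: 300 wide (x), 500 long (y), top skin 170 up, end flanges up to 190 high. Origin: centre of its underside; x points across it away from the robot, y along it to the left, z up. The inspection hatch is in the middle of its top.
- hatch (a joint): Angle of the hatch's door, rad: 0 = lying shut on its seal, grows as it opens upwards (1.57 = standing upright). Starts between 0.55 and 1.1. Its hinge, on the far (+x) side, is stiff (0.85 N m): the door stays where it is left, neither falls nor springs back; pushing it 125 mm from the hinge takes up to about 8 N.
- hatch_hinge (a point): Middle of the door's hinge axis, which runs along the duct's y: 83 to the far side of the duct's centre, 180 above its underside. The door is a plain galvanised sheet-metal pan without handle, 160 (hinge to free edge) x 220 (along the hinge) x 12 thick, 0.55 kg. Its free edge is 163 from the axis, on the robot's side.
- hatch_edge (a point): Point on the door's outer face (the top when shut; it looks up and away from the robot when open), mid-width, 10 in from the free edge and 153 along the door from the hinge axis. Its z axis is that face's outward normal, its x axis points to the hinge. The outer face stands 9 outside the hinge axis: when shut, the door's top is 189 above the duct's underside.
- latch_left_stud (a point): Top centre of the upright round thumb stud (11 diameter, 22 tall) at the end of the left latch, a flat dark steel arm 16 wide, 4 thick, 55 long from its pivot. The stud stands 46 from the pivot. The arm's underside is 3 and its top 7 above the shut door; the stud's top is 29 above it. There are two latches, left (+y of the duct) and right (-y).
- latch_right_stud (a point): The same on the right latch.
- latch_left_pivot (a point): Upright pivot axis of the left latch, at the arm's underside, 192 above the duct's underside, on a pillar 20 outside the shut door's free (near) edge and 50 left of its middle. A rivet head ends 7 above this point; a stop pin beside it ends 5 above it.
- latch_right_pivot (a point): The same for the right latch, 50 right of the door's middle.
- latch_left (a joint): Angle of the left latch, rad: 0 = arm along the door's edge, pointing left, off the door; grows as it swings clockwise (seen from above) over the door; 1.571 = square across the door's edge, pointing away from the robot, at its stop. Starts between -0.5 and 0.2. Turns with light friction (0.06 N m, 1.5 N at the stud) and stays where it is left.
- latch_right (a joint): The mirror image: 0 = pointing right along the door's edge, grows as it swings counter-clockwise (seen from above) over the door, 1.571 = square across the edge, at its stop. Starts between -0.5 and 0.2.
- rivet_tin: Open grey tin of copper rivets, 75 x 60 x 30 high, lying on the duct's top at its left end. Leave alone. Origin: centre of its underside.
- tape: Black and yellow tape measure, 70 x 38 x 66 high, standing on the duct's top at its right end. Leave alone. Origin: centre of its underside.
- end_cutters: Steel end-cutting pliers, 185 long, 16 high, on the carpet beyond one of the duct's ends. Leave alone. Origin: middle of the underside.
- scraper: Red-handled scraper, 210 long, 28 high, on the carpet beyond one of the duct's ends. Leave alone. Origin: about the middle of the underside.
- snips: Red-handled tin snips, 245 long, 18 high, on the carpet beyond one of the duct's ends. Leave alone. Origin: about the middle of the underside.
- rivet_gun: Hand rivet gun with black handles, 220 x 150, 31 high, on the carpet beyond the duct's right end. Leave alone. Origin: under its barrel.
- collar: Galvanised round spigot collar, 166 across its foot flange, 75 high, on the carpet beyond the duct's left end. Leave alone. Origin: centre of its underside.

How it is judged:
On the way, in this order (a step that is already met when the one before it is completed fails the run):
1. the hatch's door is pushed fully shut (value of joint hatch below 0.025 rad), for 0.2 s.
2. both latches are swung across the door's edge, the door still shut (value of joint hatch below 0.025 rad and value of joint each of latch_left, latch_right above 1.35 rad), for 0.2 s.
At the end, for the whole second after the job is handed in: The door lies within 0.025 rad of fully shut (4 mm at its free edge), both latches are turned to more than 1.35 rad (square across is 1.57, at the stop), and the duct lies flat and everything is at rest (all of step 2 and angle between duct's own z axis and vertical below 0.02 rad and height (world z) of duct below 0.005 m and linear speed of duct below 0.01 m/s and velocity of joint hatch between -0.05 and 0.05 rad/s and velocity of joint latch_left between -0.05 and 0.05 rad/s and velocity of joint latch_right between -0.05 and 0.05 rad/s); the robot touches nothing.
It fails at once if a latch is swung in (past 0.5 rad) while the door is still open (more than 0.1 rad) (value of joint hatch above 0.1 rad and value of joint any of latch_left, latch_right above 0.5 rad).
It fails at once if the duct is shoved more than 40 mm along the bench, lifted more than 12 mm or tipped (distance of duct from where it was at the start of the episode above 0.04 m or height (world z) of duct above 0.012 m or angle between duct's own z axis and vertical above 0.1 rad).
It fails at once if a thing round about is moved more than 40 mm (50 mm for those on the duct) or lifted (distance of any of rivet_tin, tape from where it was at the start of the episode above 0.05 m or distance of any of end_cutters, scraper, snips, rivet_gun, collar from where it was at the start of the episode above 0.04 m).
It also fails if it takes over 51 s, if anything falls off the work surface, if the arm or the gripper's body presses on something with over 40 N, if the wrist force passes 120 N, or if a joint passes its speed limit or range.

### The arm

A 6-joint arm with a two-finger parallel gripper is mounted at the origin on the work surface. World frame = base frame: x ahead of the robot, y to its left, z up, the work surface at z = 0. Lengths are in m, angles in rad, forces in N, time in s.
With the tool pointing down it reaches from about 0.375 to 0.975 m from the base axis. Payload 3.8 kg.
Tool frame: the origin (TCP) lies on the mounting face of the last link; the fingertips stand 173 mm ahead of it and the grasp point (between the pads) lies 155 mm ahead of it; z points along the fingers, y is the line along which they close (so a half turn about z gives the same grasp; the last joint's range is limited). The gripper opens to 85 mm and grips with 20 to 120 N. Pads are 22 mm wide; open, the fingers measure 114 mm over their backs; the gripper's body (76 mm by 85 mm) begins 54 mm behind the grasp point. The pads swing forward as they close: fully open they stand 13 mm farther back than shut.
Start: joints at [1.124, 0.264, 1.604, -0, 1.274, -0.037], TCP at [0.269, 0.619, 0.405] pointing down, gripper open.
Joint ranges: [-2.63, 2.63], [-0.94, 2.18], [0.31, 2.57], [-1.31, 4.45], [0, 2.66], [-2.55, 2.55]. Speed limits (rad/s): [2.57, 2.57, 3.14, 3.14, 3.14, 3.14].

### API

Orientations are given as a rotation vector (axis times angle).
In Python, from workcell import bot gives the robot as it stands.
- The arm moves only by the tool drive_tool, never from a script. Its argument "increments" is a list of rows, each an object with "delta_pos": the shift along the tool's x, y, z in mm, a list of three; "turn": the turn about the tool's z in rad; "jaw": the opening, from -1 (shut) to 1 (fully open). A call has 1 to 8 rows; each row shifts and turns the commanded pose from where the row before left it, along the tool's axes as they then stand; what a row does not reach is not made up. A row lasts 1/12 s, in which the tool goes at most 41.7 mm and 7.16 degrees, less where a joint would pass 70% of its speed; a pose out of reach is approached as far as the arm can. A call is refused whole if a number of a shift passes 41.7 or a number of a turn 0.125, either way. A call with a gripper value outside its range is refused whole. The fingers move at their own pace and stop on an object; "grip_force" is the grip in N (left out, the last holds). Time passes only in rows, so rows that do not move let the fingers close. It gives the time, the measured TCP pose, the force, the opening and the grip force at its end, in the units of the state.
- bot.read_state(): the state, without advancing time (a new reading comes with each control period).
- bot.read_camera(name): name is "side" or "top" or "wrist"; returns a dict with "pixels" (420x560x3 uint8, red, green, blue), "fovy" (degrees; the focal length in pixels is half the picture's height over the tangent of half this angle, whatever the lens; pixels are square), "cx", "cy" (the principal point, pixels), "camera_from_world" (4x4, takes a point from world to camera coordinates); the wrist camera has in their place "hand_eye" (4x4, takes a point from camera to tool coordinates, whose origin is the TCP and whose axes are the flange's). Camera axes: x right, y down, z forward; pixel columns grow to the right and rows downward; lengths in m; the calibration is good to about 2 mm. A picture is of the moment at which its call begins: read the wrist's pose just before it. There is no depth.
- bot.finish_job(): hands the job in; it is judged then, once.
The state is a dict: "time": time; "q": joint angles; "joint_vel": joint speeds; "joint_torque": joint torques, N m; "tool_pos": TCP position; "tcp_rot": TCP orientation; "wrist_force": force on the tool from outside, world axes, zero at the start; "torque": the same for the moment, N m; "width": opening from 0.0 (shut) to 1.0 (fully open); "grip_force": force on a finger pad.
Only numpy, scipy, OpenCV 4.12 (cv2) and the standard library are available. Lean on these libraries where they do the work, as an engineer would, in place of code of your own. Each camera call takes 0.05 s, during which the arm holds its last target. There are 200 camera calls.

## Working session

There is one attempt and no reset: what is moved stays moved. The work goes in short steps, Python scripts to look and compute and a tool call to move; the robot and the scene stay as the last step left them, time stands still between calls to the robot, and variables do not carry over. Pictures are saved under pics/ and viewed, at most 10 in all, crops included, and the job is handed in when it is done.

Besides the shell and the picture viewer there is one more tool, called after "Call:" as name(argument=value, ...), one argument or row to a line, values as JSON. drive_tool: Moves the arm, as the interface text tells. Its arguments: {"type":"object","properties":{"increments":{"type":"array"},"grip_force":{"type":"number"}},"required":["increments"]}

```bash
mkdir -p pics; cat > h.py <<'E'
import numpy as np, cv2
from workcell import bot
def cam(n,save=None):
    c=bot.read_camera(n)
    if save: cv2.imwrite('pics/'+save,c['pixels'][:,:,::-1])
    return c
E
python3 - <<'E'
from h import *
import pickle
s=bot.read_state();print({k:np.round(v,3) for k,v in s.items()})
d={}
for n in('side','top'):
    c=cam(n,n+'0.png');d[n]=c
    print(n,c['fovy'],c['cx'],c['cy'],np.round(c['camera_from_world'],3).tolist())
pickle.dump(d,open('c0.pkl','wb'))
E
```

```text
{'time': np.float64(0.0), 'q': array([ 1.124,  0.265,  1.605,  0.   ,  1.274, -0.037]), 'joint_vel': array([ 0.001,  0.   , -0.001,  0.001,  0.002, -0.001]), 'joint_torque': array([ 0.0000e+00, -5.1510e+01, -3.6732e+01, -0.0000e+00,  1.3000e-02,
        0.0000e+00]), 'tool_pos': array([0.269, 0.619, 0.403]), 'tcp_rot': array([-6.390e-01, -3.075e+00,  3.000e-03]), 'wrist_force': array([ 0.517, -0.286,  0.437]), 'torque': array([ 0.017, -0.027,  0.001]), 'grip_force': np.float64(0.0), 'width': np.float64(1.002)}
side 50.34526314050452 282.1592192710393 205.863182436341 [[-0.955, -0.295, 0.026, 0.486], [-0.159, 0.438, -0.885, 0.223], [0.25, -0.849, -0.465, 1.782], [0.0, 0.0, 0.0, 1.0]]
top 52.68035069240307 279.61015808785453 210.76210562984232 [[-0.003, -1.0, 0.002, -0.012], [-0.984, 0.003, -0.181, 0.561], [0.181, -0.002, -0.984, 1.395], [0.0, 0.0, 0.0, 1.0]]
```

View pics/top0.png

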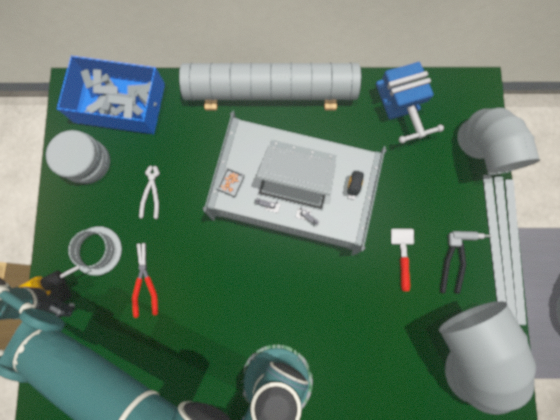

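View pics/side0.png

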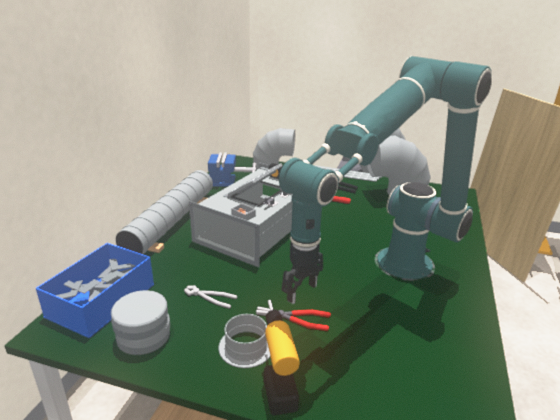

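The top view shows the duct rotated about -13°, with the hatch near (295,175), the latches near (265,204) and (308,217), the tin at (231,182) and the tape at (355,183). I'll zoom in on the duct.

```bash
python3 - <<'E'
import cv2
i=cv2.imread('pics/top0.png')[105:255,200:395]
cv2.imwrite('pics/z0.png',cv2.resize(i,None,fx=4,fy=4,interpolation=cv2.INTER_CUBIC))
E
```

```text
(no output)
```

View pics/z0.png

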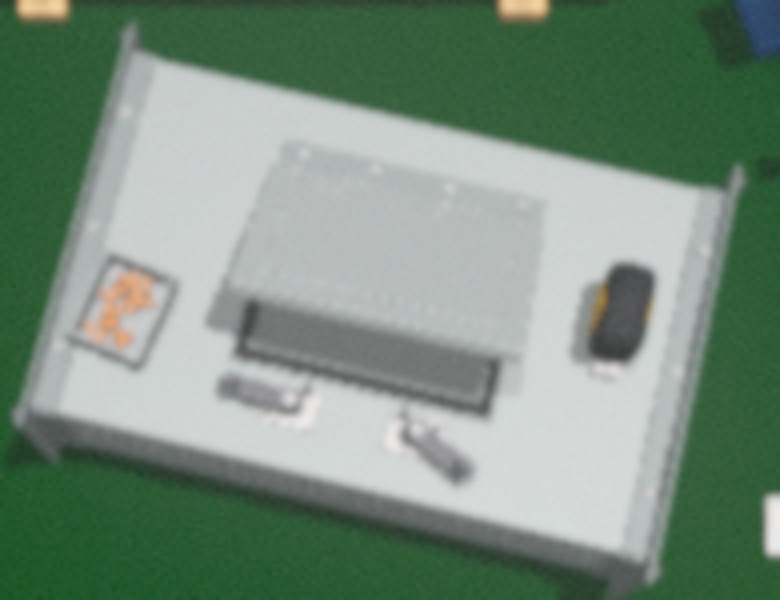

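```bash
cat >> h.py <<'E'
def ray(c,u,v,T=None):
    f=210/np.tan(np.radians(c['fovy']/2))
    d=np.array([(u-c['cx'])/f,(v-c['cy'])/f,1])
    M=np.linalg.inv(c['camera_from_world']) if T is None else T@c['hand_eye']
    return M[:3,3],M[:3,:3]@d
def onz(c,u,v,z,T=None):
    o,d=ray(c,u,v,T);return o+d*(z-o[2])/d[2]
def proj(c,p,T=None):
    M=c['camera_from_world'] if T is None else np.linalg.inv(T@c['hand_eye'])
    q=M[:3,:3]@p+M[:3,3];f=210/np.tan(np.radians(c['fovy']/2))
    return q[:2]/q[2]*f+[c['cx'],c['cy']]
def tcp(s):
    from scipy.spatial.transform import Rotation as R
    T=np.eye(4);T[:3,:3]=R.from_rotvec(s['tcp_rot']).as_matrix();T[:3,3]=s['tool_pos'];return T
E
python3 - <<'E'
from h import *;import pickle
c=pickle.load(open('c0.pkl','rb'))['top']
P={}
for n,x,y,z in [('fl',155,60,.17),('fr',710,188,.17),('nl',35,412,.17),('nr',640,558,.17),('pl',290,400,.199),('pr',408,430,.199),('sl',228,383,.218),('sr',462,470,.218),('FL',132,28,.19),('FR',738,170,.19),('NL',20,415,.19),('NR',652,578,.19),('h1',290,145,.18),('h2',545,203,.18),
 ('eL',235,285,.28),('eR',515,352,.28)]:
    P[n]=onz(c,200+(x-1.5)/4,105+(y-1.5)/4,z);print(n,P[n].round(4))
for a,b in(('fl','fr'),('nl','nr'),('pl','pr'),('h1','h2'),('FL','FR'),('NL','NR')):
    d=P[a]-P[b];print(a,b,np.linalg.norm(d),np.arctan2(-d[0],d[1]))
print('corner mean',sum(P[k] for k in('FL','FR','NL','NR'))/4)
E
```

```text
fl [0.8413 0.1203 0.17  ]
fr [ 0.7316 -0.3262  0.17  ]
nl [0.5502 0.2099 0.17  ]
nr [ 0.4344 -0.259   0.17  ]
pl [0.5534 0.0101 0.199 ]
pr [ 0.5299 -0.08    0.199 ]
sl [0.5629 0.0566 0.218 ]
sr [ 0.4959 -0.119   0.218 ]
FL [0.8603 0.1372 0.19  ]
FR [ 0.7398 -0.3442  0.19  ]
NL [0.544 0.218 0.19 ]
NR [ 0.4172 -0.2637  0.19  ]
h1 [0.765  0.0104 0.18  ]
h2 [ 0.7162 -0.1921  0.18  ]
eL [0.6226 0.0488 0.28  ]
eR [ 0.5722 -0.1534  0.28  ]
fl fr 0.4598451626506409 -0.24084153975554287
nl nr 0.4830243056712332 -0.24197710856381785
pl pr 0.09310734120062336 -0.2561009244221864
h1 h2 0.20834467206063936 -0.236369392153401
FL FR 0.4962577478378824 -0.24516847430884336
NL NR 0.4981717829151313 -0.2574473901856769
corner mean [ 0.64031266 -0.06317688  0.19      ]
```

The pivots agree with the duct pose: centre about (0.640, -0.063), yaw about -0.243. The door is at about 0.6 rad, with its edge up to about z=0.28. I'll align the tool axes with the duct, rise with the jaw shut, and travel above the hatch.

Call:
drive_tool(
  increments=[
    {"delta_pos": [0, 0, -30], "turn": -0.084, "jaw": -1},
    {"delta_pos": [0, 0, -30], "turn": -0.084, "jaw": -1},
    {"delta_pos": [-25, -30, -10], "turn": 0, "jaw": -1},
    {"delta_pos": [-25, -30, -10], "turn": 0, "jaw": -1},
    {"delta_pos": [-25, -30, -10], "turn": 0, "jaw": -1},
    {"delta_pos": [-25, -30, -10], "turn": 0, "jaw": -1},
    {"delta_pos": [-25, -30, 0], "turn": 0, "jaw": -1},
    {"delta_pos": [-25, -30, 0], "turn": 0, "jaw": -1},
  ],
)

```text
time: 0.77
tool_pos: [0.3718, 0.4068, 0.5053]
tcp_rot: [0.378, 3.118, 0.001]
wrist_force: [0.4, 0.1, 0.7]
width: -0.002
grip_force: 0.0
```

Call:
drive_tool(
  increments=[
    {"delta_pos": [-25, -30, 0], "turn": 0, "jaw": -1},
    {"delta_pos": [-25, -30, 0], "turn": 0, "jaw": -1},
    {"delta_pos": [-25, -30, 0], "turn": 0, "jaw": -1},
    {"delta_pos": [-25, -30, 0], "turn": 0, "jaw": -1},
    {"delta_pos": [-25, -30, 0], "turn": 0, "jaw": -1},
    {"delta_pos": [-25, -30, 0], "turn": 0, "jaw": -1},
    {"delta_pos": [0, 0, 0], "turn": 0, "jaw": -1},
    {"delta_pos": [0, 0, 0], "turn": 0, "jaw": -1},
  ],
)

```text
time: 1.43
tool_pos: [0.4747, 0.1958, 0.5041]
tcp_rot: [-0.386, -3.117, 0.0]
wrist_force: [0.9, -0.1, -1.4]
width: -0.003
grip_force: 0.0
```

```bash
cat >> h.py <<'E'
C=np.array([.640,-.063]);YAW=-.243
def dax(): return np.array([[np.cos(YAW),np.sin(YAW)],[-np.sin(YAW),np.cos(YAW)]])
def d2w(x,y): return C+np.array([x,y])@dax()
def w2d(p): return dax()@(np.asarray(p)[:2]-C)
E
python3 - <<'E'
from h import *
s=bot.read_state();T=tcp(s);c=cam('wrist','w1.png')
print(s['time'],T.round(3).tolist(),'duct frame TCP',w2d(s['tool_pos']).round(4),s['wrist_force'],s['width'])
import pickle;pickle.dump((c,T),open('w1.pkl','wb'))
print(np.round(c['hand_eye'],3).tolist(),c['fovy'])
E
```

```text
1.4333 [[-0.97, 0.244, -0.001, 0.475], [0.244, 0.97, -0.0, 0.196], [0.001, -0.0, -1.0, 0.504], [0.0, 0.0, 0.0, 1.0]] duct frame TCP [-0.2228  0.2114] [ 0.86979893 -0.11997793 -1.36270633] -0.00254606643311811
[[-0.0, -0.945, -0.327, 0.084], [1.0, -0.001, 0.0, -0.0], [-0.0, -0.327, 0.945, 0.031], [0.0, 0.0, 0.0, 1.0]] 64.42439456764716
```

View pics/w1.png

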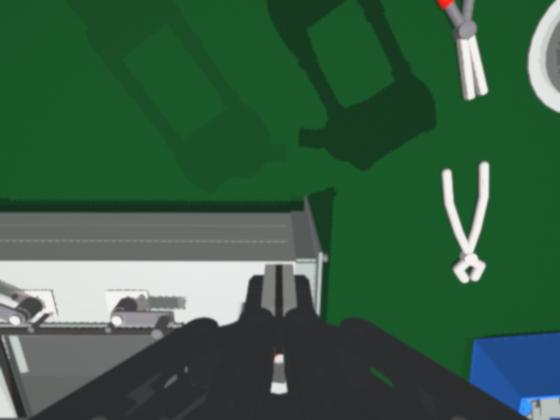

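The wrist view is aligned with the duct. The left latch is near (120-170,318), and the pliers are clear to the right. Moving over the door.

Call:
drive_tool(
  increments=[
    {"delta_pos": [-25, -30, 0], "turn": 0, "jaw": -1},
    {"delta_pos": [-25, -30, 0], "turn": 0, "jaw": -1},
    {"delta_pos": [-25, -30, 0], "turn": 0, "jaw": -1},
    {"delta_pos": [-25, -30, 0], "turn": 0, "jaw": -1},
    {"delta_pos": [-25, -30, 0], "turn": 0, "jaw": -1},
    {"delta_pos": [-25, -30, 0], "turn": 0, "jaw": -1},
    {"delta_pos": [-25, -30, 0], "turn": 0, "jaw": -1},
    {"delta_pos": [0, 0, 0], "turn": 0, "jaw": -1},
  ],
)

```text
time: 2.15
tool_pos: [0.5957, -0.0514, 0.5036]
tcp_rot: [0.383, 3.118, -0.004]
wrist_force: [-0.8, 0.1, 0.3]
width: 0.003
grip_force: 0.0
```

```bash
python3 - <<'E'
from h import *
s=bot.read_state();T=tcp(s);c=cam('wrist','w2.png')
print('duct frame TCP',w2d(s['tool_pos']).round(4),s['tool_pos'],s['wrist_force'])
import pickle;pickle.dump((c,T),open('w2.pkl','wb'))
E
```

```text
duct frame TCP [-0.0457  0.0006] [ 0.59574129 -0.05140489  0.50363473] [-0.75494194  0.05540474  0.28012918]
```

View pics/w2.png

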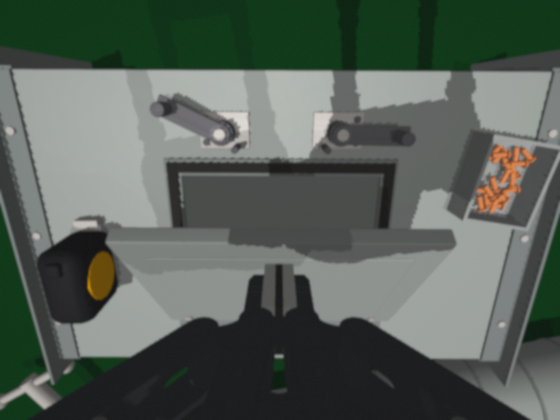

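The wrist view is clear. The rivets are at (220,134) right and (342,134) left, the stud tops at (159,108) right and (405,137) left. The door's edge is at row ~230-247, with the fingers over the door.

```bash
python3 - <<'E'
from h import *;import pickle
c,T=pickle.load(open('w2.pkl','rb'))
for n,u,v,z in(('pr',220,134,.199),('pl',342,134,.199),('sr',159,108,.218),('sl',405,137,.218),('edge',280,70,.17),('doorL',108,230,.28),('doorR',453,230,.28),('tip',279,264,.32)):
    p=onz(c,u,v,z,T);print(n,p.round(4),(w2d(p)*1e3).round(1))
E
```

```text
pr [ 0.5299 -0.0844  0.199 ] [-101.7  -47.3]
pl [0.5536 0.0106 0.199 ] [-101.6   50.6]
sr [ 0.5002 -0.1184  0.218 ] [-122.3  -87.4]
sl [0.5644 0.053  0.218 ] [-101.3   94.4]
edge [ 0.4936 -0.0257  0.17  ] [-151.     0.9]
doorL [ 0.5642 -0.1539  0.28  ] [ -51.7 -106.4]
doorR [0.616  0.0545 0.28  ] [-51.6 108.2]
tip [ 0.5922 -0.051   0.32  ] [-49.2   0.1]
```

Call:
drive_tool(
  increments=[
    {"delta_pos": [-11, 0, 20], "turn": 0, "jaw": -1},
    {"delta_pos": [0, 0, 20], "turn": 0, "jaw": -1},
    {"delta_pos": [0, 0, 10], "turn": 0, "jaw": -1},
    {"delta_pos": [0, 0, 10], "turn": 0, "jaw": -1},
    {"delta_pos": [0, 0, 10], "turn": 0, "jaw": -1},
    {"delta_pos": [0, 0, 10], "turn": 0, "jaw": -1},
    {"delta_pos": [0, 0, 10], "turn": 0, "jaw": -1},
    {"delta_pos": [0, 0, 10], "turn": 0, "jaw": -1},
  ],
)

```text
time: 2.87
tool_pos: [0.6042, -0.0498, 0.4047]
tcp_rot: [0.377, 3.118, 0.001]
wrist_force: [-0.6, 1.0, 5.2]
width: -0.004
grip_force: 2.1
```

Call:
drive_tool(
  increments=[
    {"delta_pos": [0, 0, 8], "turn": 0, "jaw": -1},
    {"delta_pos": [0, 0, 8], "turn": 0, "jaw": -1},
    {"delta_pos": [0, 0, 8], "turn": 0, "jaw": -1},
    {"delta_pos": [0, 0, 6], "turn": 0, "jaw": -1},
    {"delta_pos": [0, 0, 4], "turn": 0, "jaw": -1},
    {"delta_pos": [0, 0, 2], "turn": 0, "jaw": -1},
    {"delta_pos": [0, 0, 2], "turn": 0, "jaw": -1},
    {"delta_pos": [0, 0, 0], "turn": 0, "jaw": -1},
  ],
)

```text
time: 3.53
tool_pos: [0.6044, -0.0509, 0.3661]
tcp_rot: [-0.379, -3.119, 0.0]
wrist_force: [1.1, -0.2, 0.0]
width: 0.002
grip_force: 0.0
```

Call:
drive_tool(
  increments=[
    {"delta_pos": [0, 0, 1.5], "turn": 0, "jaw": -1},
    {"delta_pos": [0, 0, 1.5], "turn": 0, "jaw": -1},
    {"delta_pos": [0, 0, 1], "turn": 0, "jaw": -1},
    {"delta_pos": [0, 0, 0], "turn": 0, "jaw": -1},
  ],
)

```text
time: 3.87
tool_pos: [0.6044, -0.0508, 0.3628]
tcp_rot: [0.379, 3.118, -0.0]
wrist_force: [-0.5, 0.2, 1.3]
width: -0.002
grip_force: 0.9
```

Call:
drive_tool(
  increments=[
    {"delta_pos": [0, 0, 1], "turn": 0, "jaw": -1},
    {"delta_pos": [0, 0, 1], "turn": 0, "jaw": -1},
    {"delta_pos": [0, 0, 0], "turn": 0, "jaw": -1},
  ],
)

```text
time: 4.12
tool_pos: [0.6044, -0.0508, 0.3624]
tcp_rot: [0.379, 3.118, -0.001]
wrist_force: [-4.3, 0.4, 9.4]
width: 0.004
grip_force: 4.6
```

Call:
drive_tool(
  increments=[
    {"delta_pos": [0, 0, 1], "turn": 0, "jaw": -1},
    {"delta_pos": [0, 0, 1], "turn": 0, "jaw": -1},
    {"delta_pos": [0, 0, 0], "turn": 0, "jaw": -1},
    {"delta_pos": [0, 0, 0], "turn": 0, "jaw": -1},
  ],
)

```text
time: 4.45
tool_pos: [0.6043, -0.0508, 0.3623]
tcp_rot: [0.379, 3.117, -0.001]
wrist_force: [-7.7, -0.5, 17.0]
width: 0.001
grip_force: 8.5
```

The door stalls solidly at 189 mm, so it is shut. Next I'll lift off and go behind the left stud.

Call:
drive_tool(
  increments=[
    {"delta_pos": [0, 0, -15], "turn": 0, "jaw": -1},
    {"delta_pos": [0, 0, -30], "turn": 0, "jaw": -1},
    {"delta_pos": [22, 22, -10], "turn": 0, "jaw": -1},
    {"delta_pos": [22, 23, 0], "turn": 0, "jaw": -1},
    {"delta_pos": [22, 23, 0], "turn": 0, "jaw": -1},
    {"delta_pos": [22, 23, 0], "turn": 0, "jaw": -1},
    {"delta_pos": [0, 0, 0], "turn": 0, "jaw": -1},
    {"delta_pos": [0, 0, 0], "turn": 0, "jaw": -1},
  ],
)

```text
time: 5.12
tool_pos: [0.5401, 0.06, 0.4136]
tcp_rot: [0.374, 3.118, 0.0]
wrist_force: [0.1, -1.1, 0.6]
width: 0.005
grip_force: 0.0
```

```bash
python3 - <<'E'
from h import *
s=bot.read_state();T=tcp(s);c=cam('wrist','w3.png')
print('duct frame TCP',w2d(s['tool_pos']).round(4),s['tool_pos'],s['wrist_force'])
import pickle;pickle.dump((c,T),open('w3.pkl','wb'))
E
```

```text
duct frame TCP [-0.1266  0.0953] [0.54008867 0.05996031 0.41357168] [ 0.07589881 -1.05488797  0.59747301]
```

View pics/w3.png

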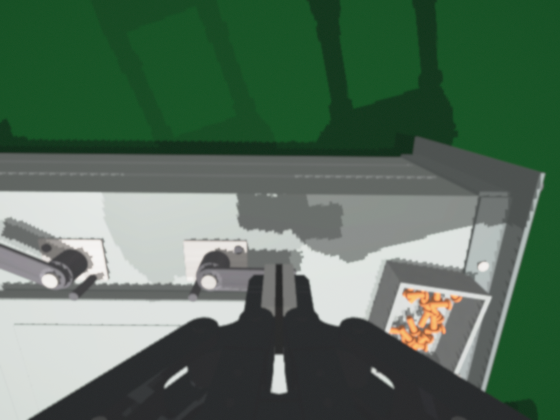

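The door lies shut. The left pivot is at (209,281), with the fingertips just on the near side of the stud, which is hidden behind them. Descending and sweeping the arc.

Call:
drive_tool(
  increments=[
    {"delta_pos": [0, 0, 20], "turn": 0, "jaw": -1},
    {"delta_pos": [0, 0, 17], "turn": 0, "jaw": -1},
    {"delta_pos": [-8, 0, 0], "turn": 0, "jaw": -1},
    {"delta_pos": [-8, 1, 0], "turn": 0, "jaw": -1},
    {"delta_pos": [-8, 2, 0], "turn": 0, "jaw": -1},
    {"delta_pos": [-8, 1, 0], "turn": 0, "jaw": -1},
    {"delta_pos": [-8, -2, 0], "turn": 0, "jaw": -1},
    {"delta_pos": [0, 0, 0], "turn": 0, "jaw": -1},
  ],
)

```text
time: 5.83
tool_pos: [0.5822, 0.0505, 0.3778]
tcp_rot: [0.379, 3.115, 0.001]
wrist_force: [-0.2, -0.2, 0.7]
width: -0.001
grip_force: 0.0
```

Call:
drive_tool(
  increments=[
    {"delta_pos": [-8, -4, 0], "turn": 0, "jaw": -1},
    {"delta_pos": [-8, -5, 0], "turn": 0, "jaw": -1},
    {"delta_pos": [-8, -8, 0], "turn": 0, "jaw": -1},
    {"delta_pos": [-6, -8, 0], "turn": 0, "jaw": -1},
    {"delta_pos": [-4, -5, 0], "turn": 0, "jaw": -1},
    {"delta_pos": [0, 0, 0], "turn": 0, "jaw": -1},
  ],
)

```text
time: 6.33
tool_pos: [0.6057, 0.0154, 0.3768]
tcp_rot: [-0.381, -3.116, -0.012]
wrist_force: [-3.8, 11.1, 0.3]
width: 0.002
grip_force: 5.0
```

```bash
python3 - <<'E'
from h import *
s=bot.read_state();print((w2d(s['tool_pos'])*1e3).round(1),s['tool_pos'],s['wrist_force'])
E
```

```text
[-52.1  67.9] [0.60573022 0.01543515 0.37675982] [-3.75546726 11.14658948  0.29421653]
```

The left latch is against its stop (11 N of side force). Backing off, then over to the right one.

Call:
drive_tool(
  increments=[
    {"delta_pos": [0, 8, 0], "turn": 0, "jaw": -1},
    {"delta_pos": [0, 0, -20], "turn": 0, "jaw": -1},
    {"delta_pos": [0, 0, -18], "turn": 0, "jaw": -1},
    {"delta_pos": [18, -32, 0], "turn": 0, "jaw": -1},
    {"delta_pos": [18, -32, 0], "turn": 0, "jaw": -1},
    {"delta_pos": [19, -32, 0], "turn": 0, "jaw": -1},
    {"delta_pos": [19, -32, 0], "turn": 0, "jaw": -1},
    {"delta_pos": [19, -32, 0], "turn": 0, "jaw": -1},
  ],
)

```text
time: 7.0
tool_pos: [0.4785, -0.1127, 0.4154]
tcp_rot: [0.377, 3.116, -0.002]
wrist_force: [0.6, -0.7, 0.6]
width: -0.0
grip_force: 0.0
```

Call:
drive_tool(
  increments=[
    {"delta_pos": [0, 0, 0], "turn": 0, "jaw": -1},
    {"delta_pos": [0, 0, 0], "turn": 0, "jaw": -1},
  ],
)

```text
time: 7.17
tool_pos: [0.4785, -0.113, 0.4156]
tcp_rot: [0.384, 3.115, -0.001]
wrist_force: [1.1, -0.1, -0.4]
width: -0.0
grip_force: 0.0
```

```bash
python3 - <<'E'
from h import *
s=bot.read_state();c=cam('wrist','w4.png');print((w2d(s['tool_pos'])*1e3).round(1),s['tool_pos'],s['wrist_force'])
E
```

```text
[-144.7  -87.4] [ 0.4785381  -0.11300838  0.41559139] [ 1.12003306 -0.10743559 -0.44684206]
```

View pics/w4.png

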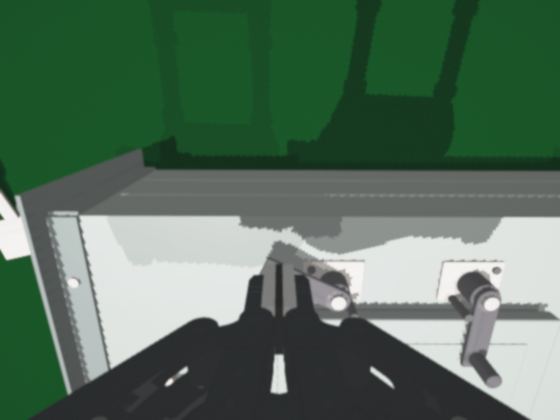

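The left latch points away from the robot across the door's edge, with its pivot at (490,300). The fingertips stand on the near side of the right stud; the right rivet is at (338,303). Same sweep, mirrored.

Call:
drive_tool(
  increments=[
    {"delta_pos": [0, 0, 20], "turn": 0, "jaw": -1},
    {"delta_pos": [0, 0, 18], "turn": 0, "jaw": -1},
    {"delta_pos": [-9, -2, 0], "turn": 0, "jaw": -1},
    {"delta_pos": [-9, -2, 0], "turn": 0, "jaw": -1},
    {"delta_pos": [-9, -2, 0], "turn": 0, "jaw": -1},
    {"delta_pos": [-8, -1, 0], "turn": 0, "jaw": -1},
    {"delta_pos": [-8, -2, 0], "turn": 0, "jaw": -1},
    {"delta_pos": [-8, -1, 0], "turn": 0, "jaw": -1},
  ],
)

```text
time: 7.88
tool_pos: [0.5277, -0.1336, 0.3776]
tcp_rot: [0.378, 3.118, 0.001]
wrist_force: [-2.4, 1.5, 0.6]
width: 0.001
grip_force: 1.1
```

Call:
drive_tool(
  increments=[
    {"delta_pos": [-8, 3, 0], "turn": 0, "jaw": -1},
    {"delta_pos": [-8, 4, 0], "turn": 0, "jaw": -1},
    {"delta_pos": [-8, 6, 0], "turn": 0, "jaw": -1},
    {"delta_pos": [-7, 8, 0], "turn": 0, "jaw": -1},
    {"delta_pos": [-6, 6, 0], "turn": 0, "jaw": -1},
    {"delta_pos": [-3, 4, 0], "turn": 0, "jaw": -1},
    {"delta_pos": [0, 0, 0], "turn": 0, "jaw": -1},
  ],
)

```text
time: 8.47
tool_pos: [0.5719, -0.1141, 0.3764]
tcp_rot: [-0.375, -3.114, 0.01]
wrist_force: [-10.0, -7.4, 3.3]
width: 0.0
grip_force: 4.8
```

```bash
python3 - <<'E'
from h import *
s=bot.read_state();print((w2d(s['tool_pos'])*1e3).round(1),s['tool_pos'],s['wrist_force'])
E
```

```text
[-53.8 -66. ] [ 0.57189401 -0.11409458  0.37638076] [-10.04339615  -7.36546065   3.25726389]
```

Call:
drive_tool(
  increments=[
    {"delta_pos": [3, -8, 0], "turn": 0, "jaw": -1},
    {"delta_pos": [0, 0, -20], "turn": 0, "jaw": -1},
    {"delta_pos": [0, 0, -30], "turn": 0, "jaw": -1},
    {"delta_pos": [30, 20, -20], "turn": 0, "jaw": -1},
    {"delta_pos": [30, 20, -20], "turn": 0, "jaw": -1},
    {"delta_pos": [30, 20, -20], "turn": 0, "jaw": -1},
    {"delta_pos": [0, 0, 0], "turn": 0, "jaw": -1},
    {"delta_pos": [0, 0, 0], "turn": 0, "jaw": -1},
  ],
)

```text
time: 9.13
tool_pos: [0.4947, -0.0392, 0.4897]
tcp_rot: [0.375, 3.111, 0.0]
wrist_force: [-0.0, -0.6, 0.1]
width: -0.001
grip_force: 0.0
```

```bash
python3 - <<'E'
from h import *
import pickle
s=bot.read_state();T=tcp(s);c=cam('wrist','w5.png');pickle.dump((c,T),open('w5.pkl','wb'));print((w2d(s['tool_pos'])*1e3).round(1),s['wrist_force'])
E
```

```text
[-146.8  -11.8] [-0.01497601 -0.61447682  0.08772327]
```

View pics/w5.png

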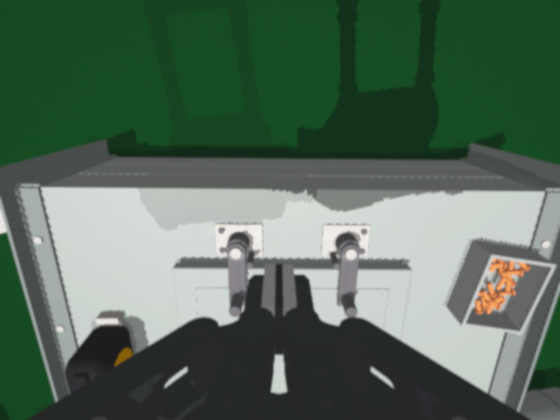

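Both latches now lie square across the shut door's edge, with rivets at (235,254) and (347,254) and studs at (236,312) and (349,312). The tin and tape haven't moved. Handing in.

```bash
python3 -c "
from h import *
print(bot.finish_job())"
```

```text
the job is handed in; nothing more can be done
None
```

I pushed the hatch door fully shut and turned both latches square across its edge to their stops, then handed the job in at about 9 s; the hand-in returned no verdict.

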